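# Make up two chromatograph service kits

### The job

Make up the two service kits on the white trays. The long tray gets the long column laid in its cradle, the slim vial standing in the round nest and the metal inlet filter standing in the square nest; the square tray gets the short column laid in its cradle and the wide jar standing in the round nest. Centre each column on its cradle and stand the rest upright, flat inside the rims; set the glass down without dropping it, let go of everything, and leave the blue rack, the spanner and the blue-capped solvent bottle where they are.

Things in the scene. Friction and masses are not known exactly. Their poses are not given: they have to be found in the camera images.
- long_column_mid (a point): Long chromatography column, a steel rod lying on the bench, 182 mm long overall: a 9 mm tube, 150 mm of it bare, with a 16 mm long hexagonal end fitting (14 mm across flats, darker steel) at each end. It rests on the fittings. The point is the middle of its axis, 7 mm above the bench at the start; x runs along it. 140 g.
- short_column_mid (a point): Short chromatography column, of the same build, 116 mm long overall with 84 mm of bare 9 mm tube between its hexagonal end fittings. The point is the middle of its axis, 7 mm above the bench at the start; x runs along it. 90 g.
- jar_mid (a point): Wide glass jar standing upright, amber with a white cap: 48 mm in diameter to 40 mm up, cap 45 mm, 56 mm high overall. The point is on its axis half-way up (28 mm above its underside); z up. 120 g.
- vial_mid (a point): Slim glass vial standing upright, amber with a white cap: 28 mm in diameter to 52 mm up, cap 21 mm, 70 mm high overall. The point is on its axis half-way up (35 mm above its underside); z up. 50 g.
- filter_mid (a point): Metal solvent inlet filter standing upright: a plain cylinder 24 mm in diameter and 44 mm high with a thin stem 7 mm in diameter on top, 56 mm high overall. The point is on its axis 28 mm above its underside; z up. 80 g.
- long_tray: Long white tray, fixed: plate 200 (x) by 140 (y) by 5 mm. Origin under its centre, on the bench. Cradle at y +40: two V-notched saddles, 6 mm thick, at x -26 and +26, 41 mm high, notch 22 mm wide; a column lies in both along x, its axis 36 mm above the bench. Nests have grey rims 4 mm high, floor 5 mm above the bench: round (46 mm inside) at x -50, y -30; square (42 mm inside) at x +50, y -30.
- square_tray: Square white tray, fixed: plate 150 by 150 by 5 mm. Origin under its centre, on the bench. Cradle at y +50: two V-notched saddles, 6 mm thick, at x -26 and +26, 41 mm high, notch 22 mm wide; a column lies in both along x, its axis 36 mm above the bench. Round nest (66 mm inside, grey rim 4 mm high, floor 5 mm above the bench) at x 0, y -35.
- rack: Blue well rack, a loose block 85 by 127 mm, 40 mm high, standing beyond the work; origin at the centre of its underside. To be left alone.
- spanner: Loose steel spanner about 150 mm long lying flat beyond the work. To be left alone.
- solvent: Amber solvent bottle with a blue cap, loose, 66 mm in diameter and 135 mm high, standing beyond the work; origin at the centre of its underside. To be left alone.
Mind the look-alikes: they are no part of the job. What is shaped like the part that bears jar_mid but green is not meant.

How it is judged:
At the end, for the whole second after the job is handed in: Both columns rest in both notches of their own cradles (within 12 mm lengthwise, 5 mm sideways, 4 mm in height, 0.12 rad). Vial, filter and jar stand at rest flat inside the rims of their own nests (10.5 mm in x and in y of the centre, 3 mm in height, 0.1 rad of upright) (x of long_column_mid in the frame of long_tray between -0.012 and 0.012 m and y of long_column_mid in the frame of long_tray between 0.035 and 0.045 m and z of long_column_mid in the frame of long_tray between 0.032 and 0.04 m and angle between the x axis of long_column_mid and the x axis of long_tray, either way round below 0.12 rad and linear speed of each of long_column, vial, filter, short_column, jar below 0.02 m/s and x of vial_mid in the frame of long_tray between -0.0605 and -0.0395 m and y of vial_mid in the frame of long_tray between -0.0405 and -0.0195 m and z of vial_mid in the frame of long_tray between 0.037 and 0.043 m and angle between each of vial_mid, filter_mid, jar_mid's own z axis and vertical below 0.1 rad and x of filter_mid in the frame of long_tray between 0.0395 and 0.0605 m and y of filter_mid in the frame of long_tray between -0.0405 and -0.0195 m and z of filter_mid in the frame of long_tray between 0.03 and 0.036 m and x of short_column_mid in the frame of square_tray between -0.012 and 0.012 m and y of short_column_mid in the frame of square_tray between 0.045 and 0.055 m and z of short_column_mid in the frame of square_tray between 0.032 and 0.04 m and angle between the x axis of short_column_mid and the x axis of square_tray, either way round below 0.12 rad and x of jar_mid in the frame of square_tray between -0.0105 and 0.0105 m and y of jar_mid in the frame of square_tray between -0.0455 and -0.0245 m and z of jar_mid in the frame of square_tray between 0.03 and 0.036 m); the robot touches nothing.
It fails at once if the jar is let go more than about 25 mm above where it belongs (height (world z) of jar_mid above 0.06 m and contact force between the fingers and jar below 0.02 N).
It fails at once if the vial is let go more than about 25 mm above where it belongs (height (world z) of vial_mid above 0.067 m and contact force between the fingers and vial below 0.02 N).
It fails at once if the blue rack is moved more than 20 mm (distance of rack from where it was at the start of the episode above 0.02 m).
It fails at once if the spanner is moved more than 20 mm (distance of spanner from where it was at the start of the episode above 0.02 m).
It fails at once if the solvent bottle is moved more than 20 mm (distance of solvent from where it was at the start of the episode above 0.02 m).
It also fails if it takes over 128 s, if anything falls off the work surface, if the arm or the gripper's body presses on something with over 40 N, if the wrist force passes 120 N, or if a joint passes its speed limit or range.

### The arm

A 6-joint arm with a two-finger parallel gripper is mounted at the origin on the work surface. World frame = base frame: x ahead of the robot, y to its left, z up, the work surface at z = 0. Lengths are in m, angles in rad, forces in N, time in s.
With the tool pointing down it reaches from about 0.275 to 0.875 m from the base axis. Payload 12.5 kg.
Tool frame: the origin (TCP) lies at the very end of the fingers, on their centre line; the grasp point (between the pads) lies 19 mm behind it; z points along the fingers, y is the line along which they close (so a half turn about z gives the same grasp; the last joint's range is limited). The gripper opens to 85 mm and grips with 20 to 120 N. Pads are 22 mm wide; open, the fingers measure 114 mm over their backs; the gripper's body (76 mm by 85 mm) begins 54 mm behind the grasp point. The pads swing forward as they close: fully open they stand 13 mm farther back than shut.
Start: joints at [1.21, 0.351, 1.652, -0, 1.139, -0.085], TCP at [0.15, 0.529, 0.231] pointing down, gripper open.
Joint ranges: [-2.75, 2.75], [-0.79, 2.1], [0.01, 2.65], [-1.57, 4.71], [0.07, 3.14], [-2.87, 2.87]. Speed limits (rad/s): [2.22, 2.22, 2.79, 3.14, 3.14, 3.14].

### API

Orientations are given as a 3x3 rotation matrix whose columns are the frame's x, y, z axes.
In Python, from bench import manip gives the robot as it stands. Calls block until the motion is done:
- manip.move_ptp(position, orientation): joint-space move of the TCP to a pose.
- manip.move_l(position, attitude=None, max_speed=0.15): straight line of the TCP; attitude=None keeps the orientation; max_speed is the mean speed in m/s.
- manip.move_j(angles): joint-space move.
- manip.set_gripper(opening, effort=None): opening from 0.0 (shut) to 1.0 (fully open); effort is the grip in N (None keeps the last); returns when the fingers have stopped.
- manip.dwell(seconds).
- manip.inverse_kinematics(position, orientation): joint angles nearest the present ones, or None.
- manip.grab_frame(name): name is "side" or "top" or "wrist"; returns (picture, depth): 384x512x3 uint8, red, green, blue; 384x512 float32, m along the optical axis (not along the pixel's ray), 0 where there is no reading.
- manip.get_calibration(name): a dict with "camera_matrix" (3x3 intrinsics, pixels), "k1" (the pictures are not rectified: a ray, as slopes to the right and down, at radius r is drawn at 1 + k1 r^2 times it, then the intrinsics apply), "R" (3x3) and "t" (3): a world point X has camera coordinates R X + t. Camera axes: x right, y down, z forward; pixel columns grow to the right and rows downward; lengths in m; the calibration is good to about 2 mm. A picture is of the moment at which its call begins: read the wrist's pose just before it. get_calibration takes no time and is no camera call; for the wrist camera it gives the pose at the moment of the call.
A pose or a line that the arm cannot do raises manip.Unreachable and nothing moves.
- manip.sign_off(): hands the job in; it is judged then, once.
Trained networks look in the newest picture that a camera, given by its name, has taken for a name from the list of things; names that differ only in an ending like _2 or _b are one class to them, and where a whole thing is asked for, a point or a joint stands for the part that bears it (a point fixed in the world has none). Each returns a list of dicts, best first, with "confidence" (0 to 1); they miss things now and then, are a little off and sometimes report something else, mostly with a low value. They report only what shows in the picture. A call takes as long as a camera call. They do not tell look-alikes from the thing itself.
- manip.look_for(camera, name): "at" ([x, y, z] in m, in world coordinates, good to about 4 mm: the middle of the surface that is visible of it).
Readings, each from a call of its own:
- manip.current_time(): time.
- manip.current_qpos(): joint angles.
- manip.current_joint_vel(): joint speeds.
- manip.current_joint_torque(): joint torques, N m.
- manip.current_ee_pos(): TCP position.
- manip.current_tcp_rot(): TCP orientation.
- manip.current_force(): force on the tool from outside, world axes, zero at the start.
- manip.current_ft_torque(): the same for the moment, N m.
- manip.current_grip_width(): opening from 0.0 (shut) to 1.0 (fully open).
- manip.current_grip_force(): force on a finger pad.
Only numpy, scipy, OpenCV 4.12 (cv2) and the standard library are available. Lean on these libraries where they do the work, as an engineer would, in place of code of your own. Each camera call takes 0.05 s, during which the arm holds its last target. There are 200 camera calls.

## Working session

There is one attempt and no reset: what is moved stays moved. The work goes in short steps, each a Python script; the robot and the scene stay as the last script left them, time stands still between calls to the robot, and variables do not carry over. Pictures are saved under pics/ and viewed, at most 14 in all, crops included, and the job is handed in when it is done.

```bash
mkdir -p pics && ls && python3 - <<'E'
from bench import manip
import cv2,numpy as np
for c in("top","side"):
    p,d=manip.grab_frame(c); cv2.imwrite(f"pics/{c}0.png",p[:,:,::-1]); np.save(f"pics/{c}0.npy",d)
    k=manip.get_calibration(c);print(c,k)
    for n in["long_column_mid","short_column_mid","jar_mid","vial_mid","filter_mid","long_tray","square_tray","rack","spanner","solvent"]:
        print(n,[(np.round(r["at"],3).tolist(),round(r["confidence"],2)) for r in manip.look_for(c,n)])
print(manip.current_time(),manip.current_tcp_rot())
E
```

```text
pics
top {'camera_matrix': array([[365.07482532,   0.        , 247.14976349],
       [  0.        , 365.07482532, 192.46697353],
       [  0.        ,   0.        ,   1.        ]]), 'k1': 0.003646353493186134, 'R': array([[ 0.10776969, -0.99416896, -0.0037123 ],
       [-0.96974886, -0.1042984 , -0.22070115],
       [ 0.21902704,  0.0273849 , -0.97533442]]), 't': array([-0.05720207,  0.57323134,  0.73573531])}
long_column_mid [([0.429, 0.13, 0.044], 0.71), ([0.629, 0.096, 0.01], 0.7)]
short_column_mid [([0.625, -0.097, 0.013], 0.59)]
jar_mid [([0.36, -0.047, 0.054], 0.93), ([0.536, -0.175, 0.054], 0.89), ([0.439, -0.121, 0.054], 0.7), ([0.354, -0.174, 0.059], 0.67)]
vial_mid [([0.488, -0.009, 0.066], 0.67)]
filter_mid [([0.428, 0.128, 0.045], 0.44), ([0.765, 0.08, 0.037], 0.27), ([0.628, -0.099, 0.01], 0.2)]
long_tray [([0.497, 0.311, 0.004], 0.9)]
square_tray [([0.523, -0.33, 0.006], 0.67)]
rack [([0.763, 0.085, 0.039], 0.95)]
spanner [([0.771, -0.074, 0.005], 0.77)]
solvent [([0.747, -0.26, 0.093], 0.76)]
side {'camera_matrix': array([[473.06350794,   0.        , 261.63875827],
   
[... 402 characters left out ...]
628, -0.104, 0.011], 0.52)]
jar_mid [([0.349, -0.069, 0.041], 0.98), ([0.436, -0.142, 0.044], 0.83), ([0.537, -0.19, 0.042], 0.76), ([0.344, -0.194, 0.041], 0.65)]
vial_mid [([0.484, -0.017, 0.038], 0.71), ([0.743, -0.288, 0.071], 0.38)]
filter_mid [([0.427, 0.128, 0.031], 0.56)]
long_tray [([0.496, 0.3, 0.007], 0.59)]
square_tray [([0.518, -0.336, 0.001], 0.63)]
rack [([0.76, 0.057, 0.04], 0.84), ([0.52, -0.334, 0.002], 0.61)]
spanner [([0.766, -0.084, 0.005], 0.65)]
solvent [([0.744, -0.29, 0.069], 0.85), ([0.63, -0.106, 0.011], 0.2)]
1.1 [[-9.62199350e-01  2.72346117e-01 -5.54565465e-05]
 [ 2.72346119e-01  9.62199351e-01 -2.72427739e-05]
 [ 4.59407893e-05 -4.13163546e-05 -9.99999998e-01]]
```

View pics/top0.png

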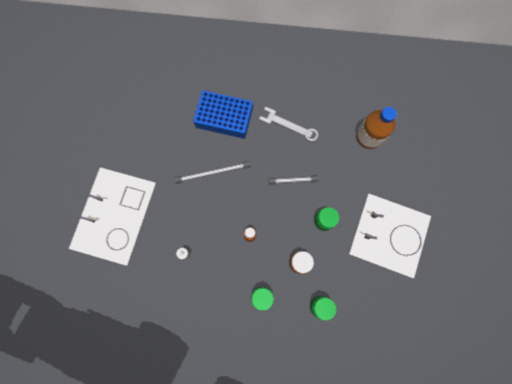

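View pics/side0.png

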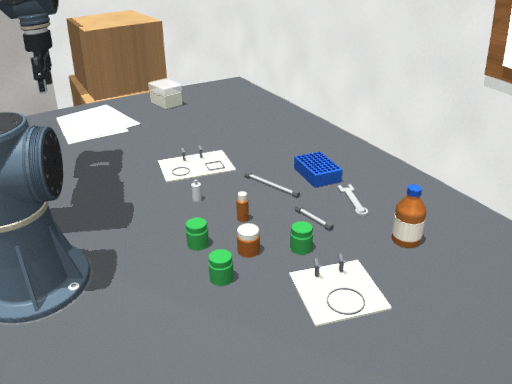

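The top view shows the amber, white-capped jar at (302,262) with three green decoys around it. The vial is at (250,233), the filter at (182,253), and the columns at (213,172) and (293,180). On the long tray the round nest is at (118,239) and the square nest at (133,198). On the square tray the nest is at (405,240). On both trays +y points left in the image and +x points up.

```bash
cat > h.py <<'E'
from bench import manip
import cv2,numpy as np
def project(px,k,z):
    """pixels -> world points on plane z"""
    K=k["camera_matrix"]; q=(np.asarray(px,float).reshape(-1,2)-K[:2,2])/[K[0,0],K[1,1]]
    s=q.copy()
    for _ in range(5): s=q/(1+k["k1"]*(s**2).sum(1,keepdims=True))
    r=np.c_[s,np.ones(len(s))]@k["R"]; c=-k["R"].T@k["t"]
    return c+r*((z-c[2])/r[:,2:])
def blob(mask,uv):
    n,l,s,c=cv2.connectedComponentsWithStats(mask.astype(np.uint8))
    i=min(range(1,n),key=lambda i:np.hypot(*(c[i]-uv)) if s[i,4]>8 else 1e9)
    return np.argwhere(l==i)[:,::-1]
def rect(P):
    """centre, sizes, angle of the long side"""
    b=cv2.boxPoints(cv2.minAreaRect((P[:,:2]*1000).astype(np.float32)))/1000
    e=[b[1]-b[0],b[2]-b[1]]; e.sort(key=lambda v:-np.hypot(*v))
    a=np.arctan2(e[0][1],e[0][0]); return b.mean(0),np.hypot(*e[0]),np.hypot(*e[1]),(a+np.pi/2)%np.pi-np.pi/2
def down(yaw):
    c,s=np.cos(yaw),np.sin(yaw)      # tool y along (c,s)
    y=np.array([c,s,0]);z=np.array([0,0,-1.]);return np.c_[np.cross(y,z),y,z]
E
python3 - <<'E'
from h import *
im=cv2.imread("pics/top0.png");k=manip.get_calibration("top")
hsv=cv2.cvtColor(im,cv2.COLOR_BGR2HSV);g=im.min(2)
for n,uv in(("long",(113,216)),("sq",(391,235))):
    b=blob(g>130,uv);print(n,len(b),rect(project(b,k,.005)))
for n,px,z in(("Lround",(118,239),.009),("Lsq",(132.5,198),.009),("Sround",(405.5,240),.009)): print(n,project(px,k,z))
for n,uv in(("Lcol",(213,172)),("Scol",(293,180))):
    b=blob(g>75,uv);print(n,len(b),rect(project(b,k,.009)))
for n,uv,z in(("jar",(302,262),.056),("vial",(250,233),.07),("filter",(182,253),.044)):
    b=blob(g>110,uv);print(n,len(b),b.min(0),b.max(0),project((b.min(0)+b.max(0))/2,k,z))
x=np.hstack([cv2.resize(im[y-24:y+24,x-24:x+24],(240,240),interpolation=2) for x,y in((182,253),(250,233),(302,262))])
y=np.hstack([cv2.resize(im[y-48:y+48,x-48:x+48],(360,360),interpolation=2) for x,y in((213,172),(293,180))])
cv2.imwrite("pics/crop.png",np.vstack([x,y]))
E
```

```text
long 5308 (array([0.50340414, 0.31162858], dtype=float32), np.float32(0.20347916), np.float32(0.14411731), np.float32(-0.16477072))
sq 4439 (array([ 0.52668715, -0.3300873 ], dtype=float32), np.float32(0.1540556), np.float32(0.1537915), np.float32(-0.25705683))
Lround [[0.44871257 0.28736805 0.009     ]]
Lsq [[0.54653457 0.27137399 0.009     ]]
Sround [[ 0.5167783 -0.3634867  0.009    ]]
Lcol 178574 (array([ 0.6475647 , -0.00636542], dtype=float32), np.float32(1.355921), np.float32(0.93460864), np.float32(-1.465274))
Scol 178574 (array([ 0.6475647 , -0.00636542], dtype=float32), np.float32(1.355921), np.float32(0.93460864), np.float32(-1.465274))
jar 414 [292 251] [314 273] [[ 0.44026755 -0.12910012  0.056     ]]
vial 96 [245 227] [255 237] [[ 0.48986465 -0.01077838  0.07      ]]
filter 134 [175 247] [188 259] [[0.43167271 0.13213495 0.044     ]]
```

View pics/crop.png

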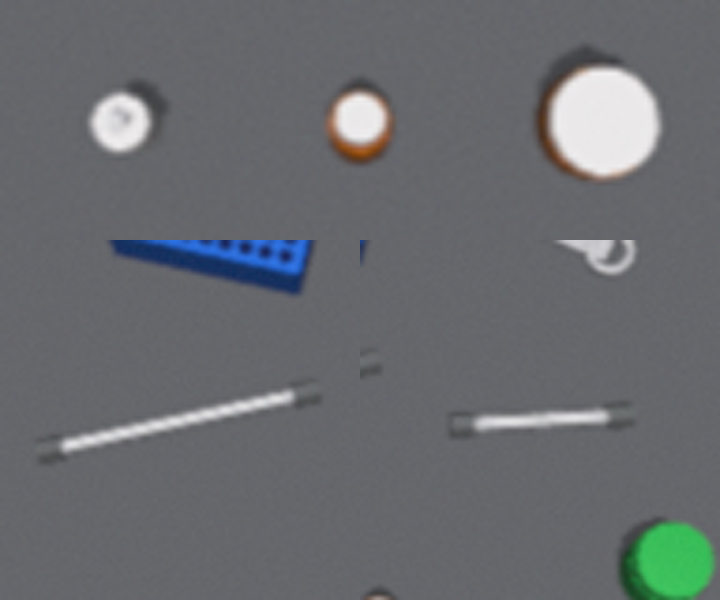

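```bash
cat >> h.py <<'E'
G={"LT":(.5034,.3116,-.165),"ST":(.5267,-.3301,-.257)}
def onTray(t,x,y):
    X,Y,a=G[t];c,s=np.cos(a),np.sin(a);return np.array([X+c*x-s*y,Y+s*x+c*y])
def yawfit(yaw,p):
    """of the two half-turn equivalents, the one needing the least wrist turn"""
    q=manip.current_qpos();o=[]
    for y in(yaw,yaw+np.pi):
        j=manip.inverse_kinematics(np.array(p,float),down(y))
        if j is not None:o.append((np.abs(np.array(j)-q).max()+(abs(j[5])>2.6)*3,y))
    return min(o)[1]
def go(p,z,yaw):
    P=[p[0],p[1],z];y=yawfit(yaw,P);manip.move_ptp(np.array(P),down(y));return y
def lin(p,z,v=.15): manip.move_l(np.array([p[0],p[1],z]),max_speed=v)
def look(name):
    k=manip.get_calibration("wrist");p,d=manip.grab_frame("wrist");cv2.imwrite(f"pics/{name}.png",p[:,:,::-1]);return p[:,:,::-1],d,k
E
python3 - <<'E'
from h import *
im=cv2.imread("pics/top0.png");k=manip.get_calibration("top");g=im.min(2)
for n,uv in(("Lcol",(213,172)),("Scol",(293,180))):
    b=blob(g>140,uv);r=rect(project(b,k,.009));print(n,len(b),r)
    if n[0]=="L": L=r
manip.set_gripper(1.0,60)
print(go(L[0],.18,L[3]+np.pi/2),manip.current_time())
im,d,k=look("w1")
print(k["R"],-k["R"].T@k["t"],manip.current_ee_pos())
E
```

```text
Lcol 212 (array([0.6293298 , 0.09532391], dtype=float32), np.float32(0.14879788), np.float32(0.008286642), np.float32(-1.2384237))
Scol 118 (array([ 0.6310878 , -0.09695494], dtype=float32), np.float32(0.083122104), np.float32(0.008016345), np.float32(-1.4031303))
0.33237267 3.6333
[[ 9.44748845e-01  3.27794493e-01 -6.24510176e-04]
 [ 3.12834480e-01 -9.01059755e-01  3.00376274e-01]
 [ 9.78989675e-02 -2.83975507e-01 -9.53820583e-01]] [0.6040468  0.16729029 0.3214496 ] [0.62914927 0.09620441 0.1801336 ]
```

View pics/w1.png

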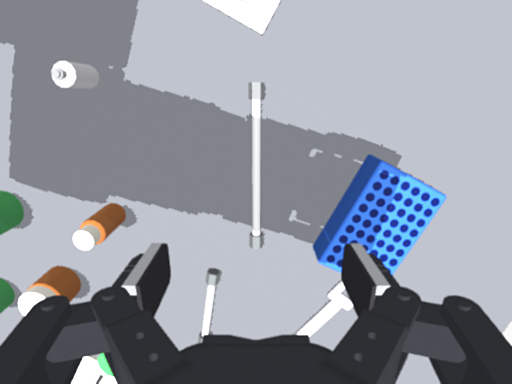

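The wrist view shows the long column on the finger centre line, running from (256,82) to (256,248), with the rack clear to the right. I'll pick it and place it in the cradle.

```bash
python3 - <<'E'
from h import *
k=manip.get_calibration("wrist");e=project([(256,82),(256,248)],k,.010);print(e,e.mean(0))
a=np.arctan2(*(e[0]-e[1])[[1,0]])%np.pi-np.pi;print("ang",a)
p=(e.mean(0)[:2]+np.array([.6293,.0953]))/2
manip.set_gripper(.45,80);lin(p,.06,.2);lin(p,.003,.08);manip.set_gripper(0,80)
print(manip.current_grip_width(),manip.current_grip_force(),manip.current_force(),manip.current_time())
lin(p,.15,.2);print(manip.current_grip_width())
t=onTray("LT",0,.040);print(go(t,.15,G["LT"][2]+np.pi/2),manip.current_time());look("w2")
E
```

```text
[[0.59981071 0.18024601 0.01      ]
 [0.65979066 0.00761646 0.01      ]] [0.62980068 0.09393123 0.01      ]
ang -1.2363959784248195
0.05858520090611016 78.69246125221252 [-1.06445685 -0.78784738  6.09483416] 6.225
0.06278840648428127
1.4057963267948965 8.2
```

View pics/w2.png

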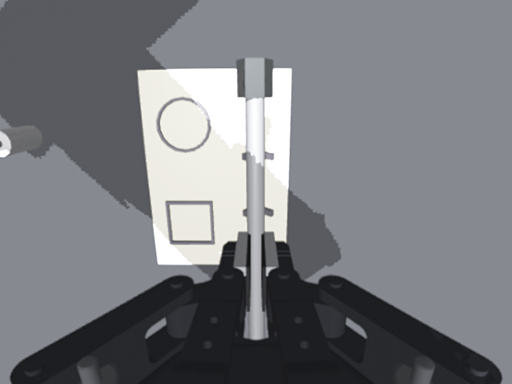

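The column is held over the saddles, which sit at (258,156) and (258,212). The round nest is at (184,124) and the square nest at (190,222). I'll check these against the tray pose and lower the column.

```bash
python3 - <<'E'
from h import *
k=manip.get_calibration("wrist")
n=project([(184,124.5),(190,222)],k,.009)[:,:2];s=project([(258,156),(258,212)],k,.041)[:,:2]
a=G["LT"][2];R=np.array([[np.cos(a),np.sin(a)],[-np.sin(a),np.cos(a)]])
for p in(*n,*s):print(np.round((R@(p-G["LT"][:2]))*1000,1))
t=onTray("LT",0,.040);lin(t,.06,.15);lin(t,.034,.05);print(manip.current_force())
lin(t,.0315,.03);print(manip.current_force(),manip.current_grip_width())
manip.set_gripper(.25);manip.dwell(.2);lin(t,.15,.2);print(manip.current_time());look("w3")
E
```

```text
[-50.9 -29.1]
[ 47.4 -30. ]
[-27.1  39.6]
[23.7 39.6]
[-0.06670919  1.17286231 -0.81148937]
[0.02980224 4.33307763 4.68152082] 0.061971423857789566
11.1583
```

View pics/w3.png

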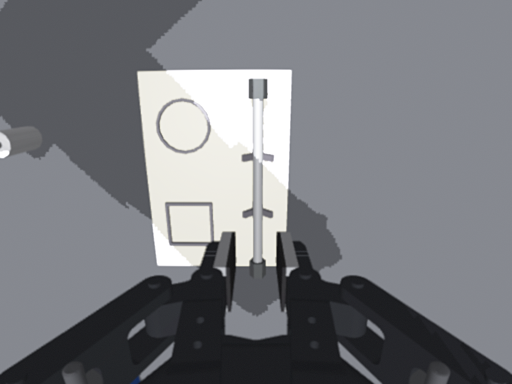

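The long column lies in both notches, with its ends at (258,79) and (257,277). Next I'll do the filter, taking a close look from above first.

```bash
python3 - <<'E'
from h import *
k=manip.get_calibration("wrist");e=project([(258,79),(257,277)],k,.036)[:,:2]
a=G["LT"][2];R=np.array([[np.cos(a),np.sin(a)],[-np.sin(a),np.cos(a)]]);print(((e-G["LT"][:2])@R.T*1000).round(1))
f=(.4317,.1321);manip.set_gripper(1.0,60);go(f,.2,0)
im,d,k=look("w4");print([(r["at"],r["confidence"]) for r in manip.look_for("wrist","filter_mid")])
print(manip.current_time(),manip.current_tcp_rot()[:,1])
E
```

```text
[[-90.9  39.7]
 [ 92.2  39.2]]
[([0.431, 0.136, 0.0454], 0.89)]
12.95 [ 9.99997229e-01  2.35389846e-03 -1.30247497e-05]
```

View pics/w4.png

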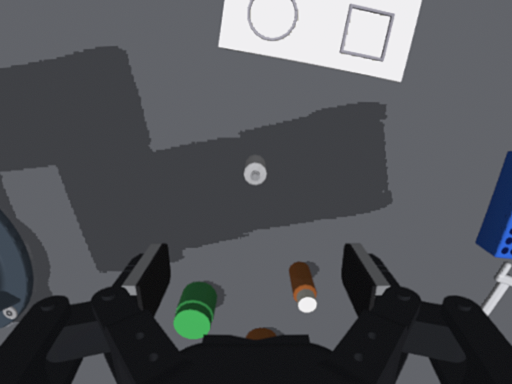

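The filter top is at (255,173) and the vial cap at (307,304). I'll pick the filter and place it.

```bash
cat >> h.py <<'E'
def pickplace(p,zp,tray,x,y,yaw_off,effort,rel,name,carry=.14):
    """grasp at p from straight above, carry upright, set down on the nest (floor 5 mm up)"""
    lin(p,zp+.07,.2);lin(p,zp,.1);manip.set_gripper(0,effort)
    print("grip",manip.current_grip_width(),manip.current_grip_force());lin(p,carry,.15)
    t=onTray(tray,x,y);go(t,carry,G[tray][2]+yaw_off)
    print("held",manip.current_grip_width(),manip.current_grip_force())
    lin(t,zp+.03,.15);lin(t,zp+.0055,.04);print("F",manip.current_force(),manip.current_grip_width())
    manip.set_gripper(manip.current_grip_width()+rel);manip.dwell(.2);lin(t,zp+.11,.15)
    print(manip.current_time());look(name)
E
python3 - <<'E'
from h import *
k=manip.get_calibration("wrist");f=project([(255,173)],k,.044)[0];print(f,project([(307,304)],k,.07))
pickplace((f[:2]+[.4317,.1321])/2,.012,"LT",.049,-.030,0,60,.2,"w5")
E
```

```text
[0.4314096 0.1324335 0.044    ] [[ 0.48873833 -0.00843087  0.07      ]]
grip 0.2628814815567434 58.41719627380371
held 0.2655140534508335 58.72150003910065
F [-1.94130469 -0.75893623  4.17404689] 0.26465390152432666
19.8167
```

View pics/w5.png

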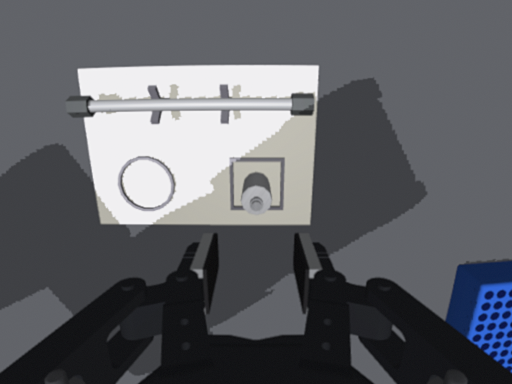

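The filter stands inside the square nest, with its top at (257,199). Next is the vial.

```bash
python3 - <<'E'
from h import *
k=manip.get_calibration("wrist");e=project([(257,199)],k,.049)[:,:2]
a=G["LT"][2];R=np.array([[np.cos(a),np.sin(a)],[-np.sin(a),np.cos(a)]]);print(((e-G["LT"][:2])@R.T*1000).round(1))
p=np.array([.4892,-.0096]);manip.set_gripper(1.0,50);go(p,.16,0)
pickplace(p,.008,"LT",-.051,-.030,0,50,.2,"w6",.13)
E
```

```text
[[ 49.6 -29.5]]
grip 0.31281006573868597 48.95585311576724
held 0.3156936724687653 49.11281581968069
F [-1.41258699 -0.09672596  3.62559072] 0.3128856704309452
28.4917
```

View pics/w6.png

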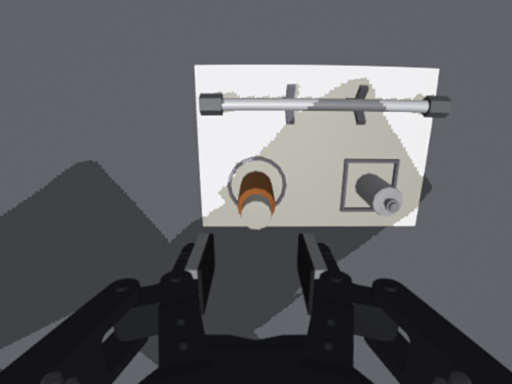

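The long tray is complete: the vial is upright in the round nest with its cap at (257,212). Next is the short column, with a close look from above first.

```bash
python3 - <<'E'
from h import *
p=np.array([.631,-.097]);manip.set_gripper(.45,80);t=manip.current_ee_pos();lin(t,.2,.2)
go(p,.18,-1.403+np.pi/2)
im,d,k=look("w7");print(manip.current_time(),manip.current_tcp_rot()[:,1])
E
```

```text
30.9667 [ 9.85784653e-01  1.68013709e-01 -1.06312474e-04]
```

View pics/w7.png

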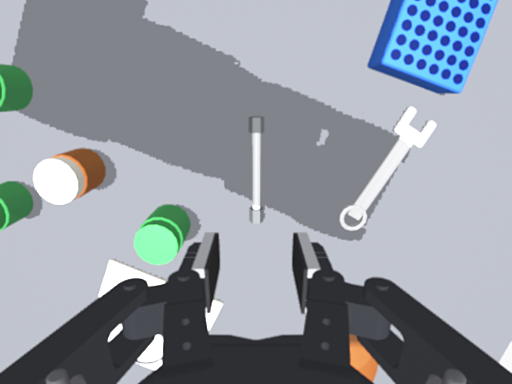

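The short column is centred, with ends at (256,117) and (256,222). The jar cap is at (59,181).

```bash
python3 - <<'E'
from h import *
k=manip.get_calibration("wrist");e=project([(256,117),(256,222)],k,.010)[:,:2];print(e.mean(0),project([(59,181)],k,.056))
p=(e.mean(0)+[.631,-.097])/2
lin(p,.06,.2);lin(p,.003,.08);manip.set_gripper(0,80)
print(manip.current_grip_width(),manip.current_grip_force());lin(p,.13,.2)
t=onTray("ST",0,.050);go(t,.13,G["ST"][2]+np.pi/2);print(manip.current_grip_width(),manip.current_time());look("w8")
E
```

```text
[ 0.63153457 -0.09879126] [[ 0.44571488 -0.12697     0.056     ]]
0.062233762903865494 78.70856523513794
0.05729439004408639 35.0917
```

View pics/w8.png

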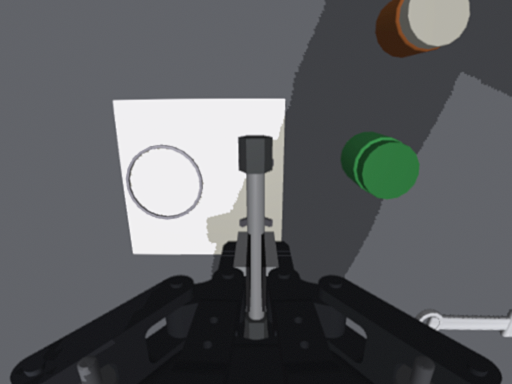

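```bash
python3 - <<'E'
from h import *
k=manip.get_calibration("wrist")
a=G["ST"][2];R=np.array([[np.cos(a),np.sin(a)],[-np.sin(a),np.cos(a)]])
print((project([(165,182)],k,.009)[0,:2]-G["ST"][:2])@R.T*1000,(project([(256.5,222)],k,.041)[0,:2]-G["ST"][:2])@R.T*1000)
t=onTray("ST",-.0005,.050);lin(t,.06,.15);lin(t,.034,.05);lin(t,.0315,.03);print(manip.current_force())
manip.set_gripper(.25);manip.dwell(.2);lin(t,.15,.2)
im,d,k=look("w9a");manip.set_gripper(1.0,60);p=np.array([.4415,-.1285]);go(p,.18,np.pi/2);im2,d,k2=look("w9b")
np.save("pics/k9a.npy",k,allow_pickle=True)
print(manip.current_time());cv2.imwrite("pics/w9.png",np.hstack([cv2.resize(i,(400,300)) for i in(im,im2)]))
E
```

```text
[ -1.61252454 -33.90735235] [23.95001402 49.84673198]
[-0.43260857  2.73380213  5.86203371]
39.425
```

View pics/w9.png

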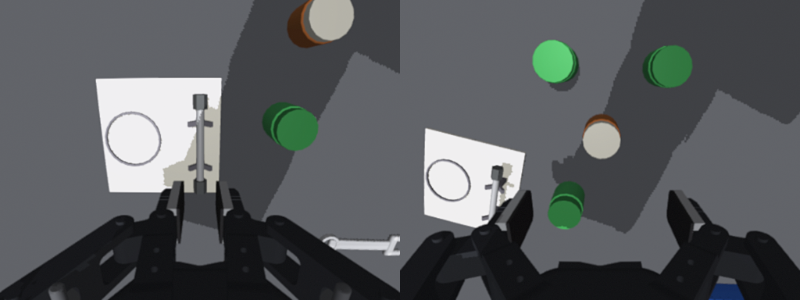

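The short column is seated in its cradle. The jar cap is at about (258,179) in the full frame, and the finger line is clear of the green jars. I'll pick and place the jar.

```bash
python3 - <<'E'
from h import *
im=cv2.imread("pics/w9b.png");k=manip.get_calibration("wrist")
b=blob((im.min(2)>125)&(np.ptp(im.astype(int),axis=2)<50),(258,180));c=(b.min(0)+b.max(0))/2;print(len(b),c)
p=project([(258,179)],k,.056)[0,:2];print(p)
p=(p+[.4403,-.1291])/2
pickplace(p,.006,"ST",-.0005,-.0345,0,50,.2,"w10",.12)
E
```

```text
1737 [257.5 179.5]
[ 0.43882688 -0.12886802]
grip 0.5483895738111748 50.87143620243296
held 0.5451004361722839 51.32852489623474
F [-3.31322175  2.14236181  6.74325355] 0.5466485920107766
46.4833
```

View pics/w10.png

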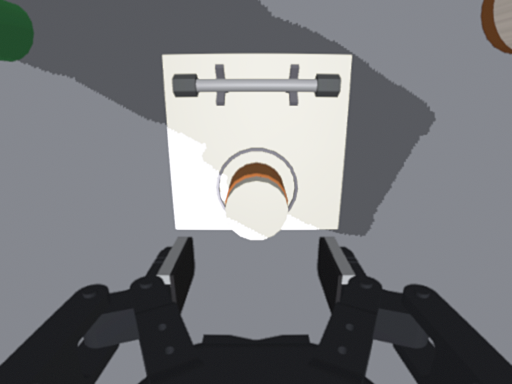

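The jar stands in its nest, cap at (257,209), and the short column is centred between its saddles (ends 173 to 341, saddles 220 and 294). I'll raise the arm and take one last look from the top camera before handing in.

```bash
python3 - <<'E'
from h import *
t=manip.current_ee_pos();lin(t,.25,.2);go((.45,0),.3,np.pi/2)
p,d=manip.grab_frame("top");im=p[:,:,::-1]
cv2.imwrite("pics/top1.png",np.hstack([cv2.resize(im[160:280,a:a+120],(400,400)) for a in(50,340)]))
print(manip.current_time())
E
```

```text
48.7917
```

View pics/top1.png

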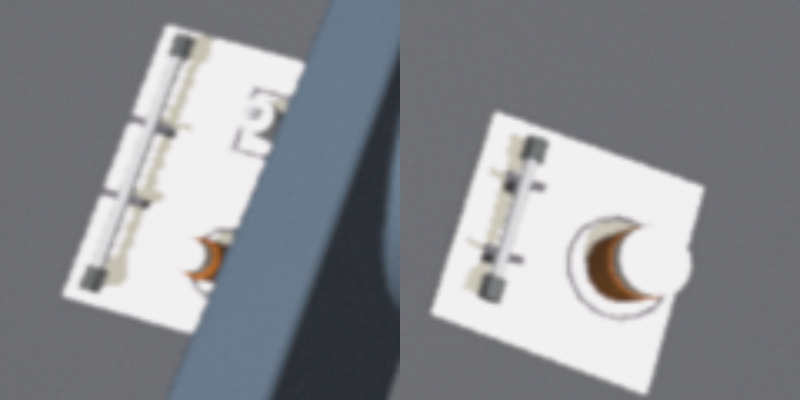

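Both columns are in their cradles, and the filter, vial and jar are standing in their nests. The arm covers part of the vial in this view, but the earlier wrist view showed it placed.

```bash
python3 -c "
from bench import manip
print(manip.sign_off())"
```

```text
the job is handed in; nothing more can be done
None
```

Both service kits are made up and the job is handed in at about 49 s of the 128 s limit; my last pictures show all five parts in place, but the hand-in gave no verdict.

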